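Tap the arepas to hear if they are done

TASK

Test the three arepas resting on the budare the way a cook does, by tapping them to hear if they sound hollow: with the fingertips, tap the toasted middle of the white arepa, then the yellow one, then the pink one, lifting off each before going to the next. Tap lightly: do not press hard, and do not push or lift the arepas. Leave the bowl, tongs, blue box and spoon rest where they are.

Things in the scene. Friction and masses are not known exactly. Their poses are not given: they have to be found in the camera images.
- white_arepa: the cream-white arepa: a loose flat round bread, 88 mm across and 25 mm thick in all, 130 g, lying on the budare. Origin: centre of its underside, z up. Its rim is 16 mm high; the crust stands 9 mm higher in the middle
- white_crust: the domed crust in the middle of the top of the cream-white arepa, 70 mm across (the flat centre 40 mm), with brown toasted spots. Origin: the centre of its top, the spot to tap, 25 mm above the arepa's underside; z up. It gives springily, about 0.8 mm per newton for at most 9 mm, and comes back up
- yellow_arepa: the maize-yellow arepa: a loose flat round bread, 88 mm across and 25 mm thick in all, 130 g, lying on the budare. Origin: centre of its underside, z up. Its rim is 16 mm high; the crust stands 9 mm higher in the middle
- yellow_crust: the domed crust in the middle of the top of the maize-yellow arepa, 70 mm across (the flat centre 40 mm), with brown toasted spots. Origin: the centre of its top, the spot to tap, 25 mm above the arepa's underside; z up. It gives springily, about 0.8 mm per newton for at most 9 mm, and comes back up
- pink_arepa: the beetroot-pink arepa: a loose flat round bread, 88 mm across and 25 mm thick in all, 130 g, lying on the budare. Origin: centre of its underside, z up. Its rim is 16 mm high; the crust stands 9 mm higher in the middle
- pink_crust: the domed crust in the middle of the top of the beetroot-pink arepa, 70 mm across (the flat centre 40 mm), with brown toasted spots. Origin: the centre of its top, the spot to tap, 25 mm above the arepa's underside; z up. It gives springily, about 0.8 mm per newton for at most 9 mm, and comes back up
- budare: the round black iron griddle, fixed, 310 mm across, 12 mm high, cold, with a loop handle reaching 210 mm from its centre on its -x side, towards the robot. Origin: centre of its underside on the counter, z up. The three arepas lie on it about 85 mm from its centre
- bowl: bystander: orange ceramic bowl, loose, 140 mm across, 65 mm high; origin at the centre of its underside
- tongs: bystander: spring-loaded steel tongs lying flat, loose, about 235 mm along its x axis, 65 mm wide, 22 mm high; origin under its middle
- blue_box: bystander: sky-blue plastic box with its lid on, loose, 158 x 118 mm, 75 mm high; origin at the centre of its underside
- spoon_rest: bystander: wooden spoon rest, loose, 120 x 75 mm, 17 mm high, with a wooden spoon fixed in it whose handle reaches 130 mm along +x; origin at the centre of its underside
There are look-alikes about, which are no part of the job. There is more than one size of the white_arepa; the job needs the smallest.

How it is judged:
By the outcome, as a careful person would: the job done as asked, in the order asked, and still so for the second after the job is handed in, with the robot touching nothing.
It also fails if it takes over 45 s, if anything falls off the work surface, if the arm or the gripper's body presses on something with over 40 N, if the wrist force passes 120 N, or if a joint passes its speed limit or range.

ROBOT

A 6-joint arm with a two-finger parallel gripper is mounted at the origin on the work surface. World frame = base frame: x ahead of the robot, y to its left, z up, the work surface at z = 0. Lengths are in m, angles in rad, forces in N, time in s.
With the tool pointing down it reaches from about 0.325 to 0.775 m from the base axis. Payload 5.5 kg.
Tool frame: the origin (TCP) lies on the centre line of the jaws, within the pads' length; the fingertips stand 14 mm ahead of it and the grasp point (between the pads) lies 5 mm behind it; z points along the fingers, y is the direction in which the jaws open and shut (so a half turn about z gives the same grasp; the last joint's range is limited). The gripper opens to 88 mm and grips with 3 to 60 N. Pads are 20 mm wide; open, the fingers measure 115 mm over their backs; the gripper's body (75 mm by 178 mm) begins 61 mm behind the grasp point.
Start: joints at [-1.35, 0.091, 1.231, -0, 1.82, -0.057], TCP at [0.165, -0.577, 0.237] pointing down, gripper open.
Joint ranges: [-2.87, 2.87], [-0.86, 2.18], [0.17, 2.46], [-1.51, 4.65], [0.06, 2.69], [-2.65, 2.65]. Speed limits (rad/s): [2.57, 2.57, 3.01, 3.14, 3.14, 3.14].

INTERFACE

Orientations are given as a 3x3 rotation matrix whose columns are the frame's x, y, z axes.
In Python, from cell import telemetry, eyes, sign_off gives the robot as it stands.
- The arm moves only by the tool arm_command, never from a script. Its argument "rows" is a list that holds one entry, the list of rows, each a list of 5 numbers: the shift along the world's x, y, z in cm, then the turn about the world's z in rad, then the opening in per cent of the stroke, from 0 (shut) to 100 (fully open). In form: [[[dx, dy, dz, roll, gripper], ...]]. A call has 1 to 12 rows; each row is the pose to reach, as a shift and turn from the pose commanded when the call began; what a row does not reach only later rows make up. A row lasts 1/10 s, in which the tool goes at most 50 mm and 8.59 degrees, less where a joint would pass 70% of its speed; a pose out of reach is approached as far as the arm can. A call with a gripper value outside its range is refused whole. The fingers move at their own pace and stop on an object; "force" is the grip in N (left out, the last holds). Time passes only in rows, so rows that repeat a pose let the fingers close. It gives the time, the measured TCP pose, the force and the opening at its end, in the units of the state.
- telemetry.read_state(): the state, without advancing time (a new reading comes with each control period).
- eyes.snapshot(name): name is "scene" or "side" or "wrist"; returns a dict with "color" (420x560x3 uint8, red, green, blue), "camera_matrix" (3x3 intrinsics, pixels), "k1" (the pictures are not rectified: a ray, as slopes to the right and down, at radius r is drawn at 1 + k1 r^2 times it, then the intrinsics apply), "camera_from_world" (4x4, takes a point from world to camera coordinates). Camera axes: x right, y down, z forward; pixel columns grow to the right and rows downward; lengths in m; the calibration is good to about 2 mm. A picture is of the moment at which its call begins. There is no depth.
- sign_off(): hands the job in, once; it reports no verdict.
The state is a dict: "t": time; "joints": joint angles; "dq": joint speeds; "joint_efforts": joint torques, N m; "tcp_pos": TCP position; "tool_rot": TCP orientation; "contact_force": force on the tool from outside, world axes, zero at the start; "wrist_torque": the same for the moment, N m; "opening": opening from 0.0 (shut) to 1.0 (fully open).
Only numpy, scipy, OpenCV 4.12 (cv2) and the standard library are available. Lean on these libraries where they do the work, as an engineer would, in place of code of your own. Each camera call takes 0.05 s, during which the arm holds its last target.

## Working session

There is one attempt and no reset: what is moved stays moved. The work goes in short steps, Python scripts to look and compute and a tool call to move; the robot and the scene stay as the last step left them, time stands still between calls to the robot, and variables do not carry over. Pictures are saved under pics/ and viewed, and the job is handed in when it is done.

Besides the shell and the picture viewer there is one more tool, called after ">>>" as name(argument=value, ...), one argument or row to a line, values as JSON. arm_command: Moves the arm, as the interface text tells. Its arguments: {"type":"object","properties":{"rows":{"type":"array","items":{"type":"array","items":{"type":"array","items":{"type":"number"}}}},"force":{"type":"number"}},"required":["rows"]}

```bash
mkdir -p pics; ls
cat > h.py <<'E'
import numpy as np,cv2,pickle
from cell import telemetry,eyes
def snap(n,tag):
    s=eyes.snapshot(n); pickle.dump(s,open(f'pics/{tag}.pkl','wb'))
    cv2.imwrite(f'pics/{tag}.png',s['color'][:,:,::-1]); return s
def ray(s,u,v):
    K=s['camera_matrix'];d=np.array([[[u,v]]],float)
    p=cv2.undistortPoints(d,K,np.array([s['k1'],0,0,0.]))[0,0]
    T=s['camera_from_world'];R=T[:3,:3];return -R.T@T[:3,3],R.T@np.array([p[0],p[1],1])
def atz(s,u,v,z):
    o,d=ray(s,u,v);return o+d*(z-o[2])/d[2]
def proj(s,P):
    T=s['camera_from_world'];r=cv2.Rodrigues(T[:3,:3])[0]
    return cv2.projectPoints(np.atleast_2d(np.array(P,float)),r,T[:3,3],s['camera_matrix'],np.array([s['k1'],0,0,0.]))[0][:,0]
E
python3 - <<'E'
from h import *
for n in('scene','side','wrist'):
    s=snap(n,n+'0'); print(n,s['k1'],(-s['camera_from_world'][:3,:3].T@s['camera_from_world'][:3,3]).round(3))
print(telemetry.read_state())
E
```

```text
pics
scene -0.17150525721462073 [1.692 0.54  1.011]
side -0.031932079033620955 [0.325 0.828 1.097]
wrist -0.07641393245630226 [ 0.234 -0.559  0.383]
{'t': 0.15, 'joints': array([-1.34970503e+00,  9.16993362e-02,  1.23159283e+00, -1.76212404e-05,
        1.81983167e+00, -5.67063766e-02]), 'dq': array([ 0.000701  , -0.00172069, -0.00248544, -0.00041758,  0.00036003,
       -0.00012936]), 'joint_efforts': array([ 1.53767345e-03, -4.47046423e+01, -4.06907523e+01,  6.99229189e-02,
        2.74719601e-02, -9.83540008e-05]), 'tcp_pos': array([ 0.16448597, -0.5767947 ,  0.23576787]), 'tool_rot': array([[ 9.61662931e-01,  2.74233992e-01, -3.52440572e-04],
       [ 2.74234209e-01, -9.61661779e-01,  1.49016092e-03],
       [ 6.97241500e-05, -1.52968378e-03, -9.99998828e-01]]), 'contact_force': array([-0.3641653 , -0.14561441, -0.14783764]), 'wrist_torque': array([0.02023286, 0.00242565, 0.01703228]), 'opening': 0.9987627149471323}
```

View pics/scene0.png

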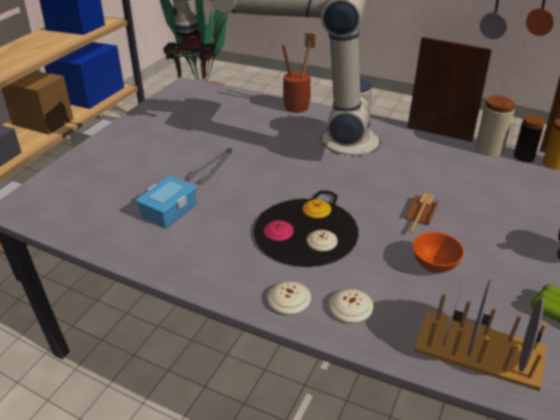

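View pics/side0.png

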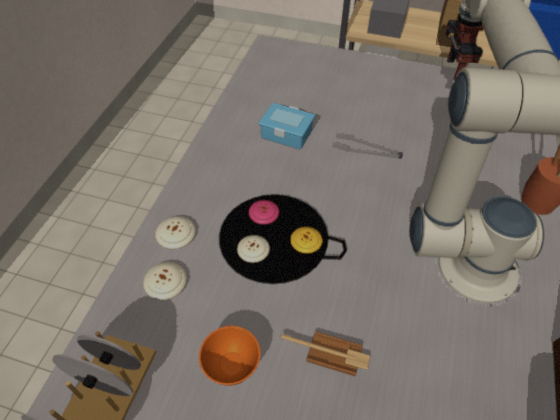

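View pics/wrist0.png

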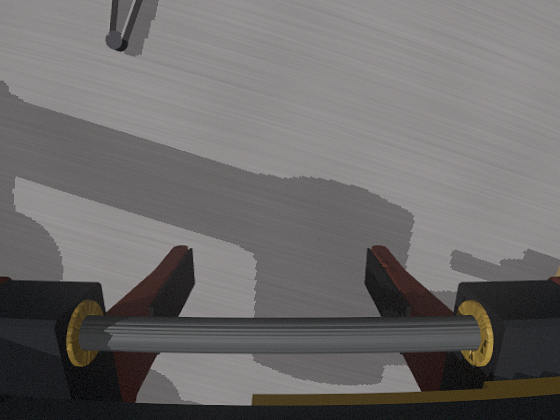

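The scene view shows three arepas on the budare: white at about (322,240), yellow at (317,208) and pink at (279,230). Two larger white look-alikes lie off the budare, at about (289,296) and (351,305). I'll enlarge crops from both cameras to measure them.

Run:
```python
from h import *
a=cv2.imread('pics/scene0.png')[185:270,245:365]; b=cv2.imread('pics/side0.png')[190:285,215:335]
cv2.imwrite('pics/sc_crop.png',cv2.resize(a,None,fx=6,fy=6,interpolation=cv2.INTER_CUBIC))
cv2.imwrite('pics/si_crop.png',cv2.resize(b,None,fx=6,fy=6,interpolation=cv2.INTER_CUBIC))
```

```text
(no output)
```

View pics/sc_crop.png

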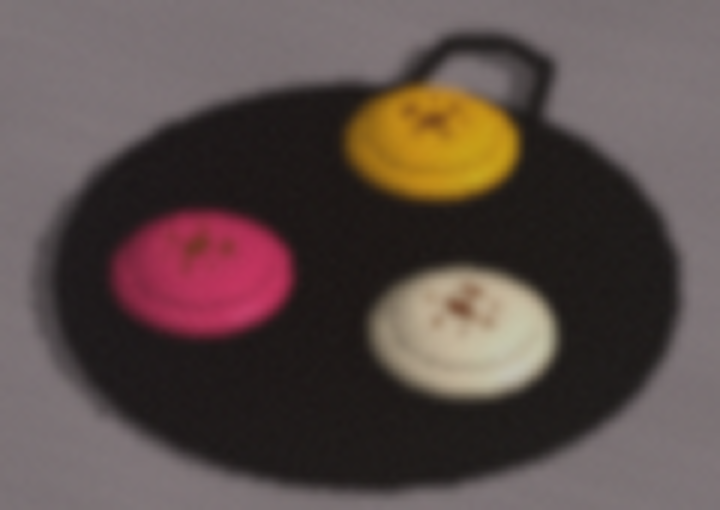

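View pics/si_crop.png

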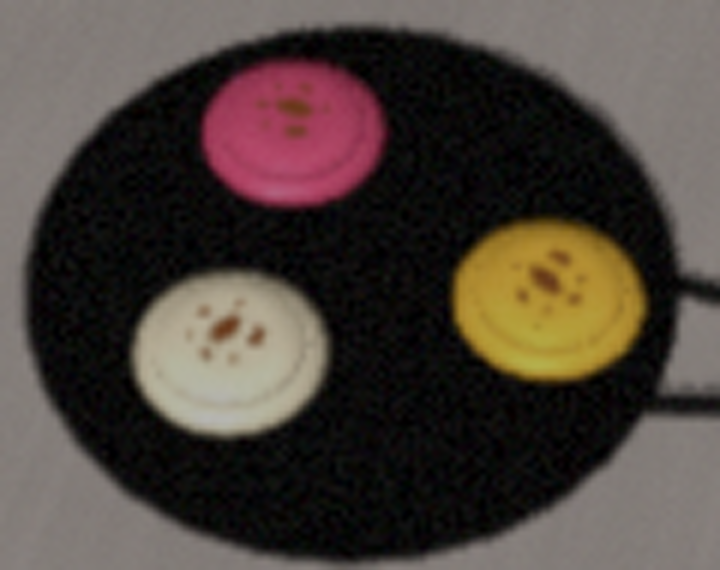

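Scene crop: white's toasted centre is at about (462,303), yellow's at (432,122), and pink's at (200,245). Side crop: white is at (228,335), yellow at (547,282), and pink at (294,110). I'll fit the silhouettes by model to get better centres.

```bash
cat > fit.py <<'E'
from h import *
from scipy.optimize import least_squares
HSV={'white':((10,15,110),(40,130,255)),'yellow':((18,150,80),(32,255,255)),'pink':((160,110,80),(179,255,255))}
t=np.linspace(0,2*np.pi,90)
def model(x,y,z0=.012):
    P=[np.c_[x+r*np.cos(t),y+r*np.sin(t),np.full(90,z0+z)] for r,z in((.044,0),(.044,.016),(.035,.018),(.020,.025))]
    return np.vstack(P)
def hullc(p):
    h=cv2.convexHull(p.astype(np.float32));m=cv2.moments(h);return np.array([m['m10'],m['m01']])/m['m00'],m['m00']
def meas(s,c,roi,verbose=True):
    f=cv2.cvtColor(s['color'],cv2.COLOR_RGB2HSV);m=cv2.inRange(f,*HSV[c])
    k=np.zeros_like(m);k[roi[1]:roi[3],roi[0]:roi[2]]=255;m&=k
    cs=max(cv2.findContours(m,cv2.RETR_EXTERNAL,cv2.CHAIN_APPROX_NONE)[0],key=cv2.contourArea)
    mm=np.zeros_like(m);cv2.drawContours(mm,[cv2.convexHull(cs)],-1,1,-1);M=cv2.moments(mm,True)
    return np.array([M['m10'],M['m01']])/M['m00'],M['m00']
def fit(obs):  # list of (s,centroid)
    f=lambda q:np.concatenate([hullc(proj(s,model(*q)))[0]-c for s,c in obs])
    r=least_squares(f,[.55,0],x_scale=.01,diff_step=1e-3);return r.x,r.fun
E
python3 - <<'E'
from fit import *
L=lambda n:pickle.load(open(f'pics/{n}.pkl','rb'))
S,D=L('scene0'),L('side0')
rs={'white':(303,226,342,254),'yellow':(298,195,336,222),'pink':(260,215,298,244)}
rd={'white':(233,230,273,266),'yellow':(287,222,326,257),'pink':(245,196,283,228)}
sp={'white':((462,303),(228,333)),'yellow':((432,122),(547,282)),'pink':((200,245),(294,110))}
Q={}
for c in HSV:
    a=meas(S,c,rs[c]);b=meas(D,c,rd[c])
    for o in([(S,a[0])],[(D,b[0])],[(S,a[0]),(D,b[0])]):
        q,e=fit(o)
        print(c,q.round(4),e.round(2))
    Q[c]=q
    print('  areas',a[1],hullc(proj(S,model(*q)))[1],b[1],hullc(proj(D,model(*q)))[1])
    u,v=sp[c]
    print('  spots',atz(S,245+(u[0]+.5)/6-.5,185+(u[1]+.5)/6-.5,.037)[:2].round(4),atz(D,215+v[0]/6-.4,190+v[1]/6-.4,.037)[:2].round(4))
cen=np.mean(list(Q.values()),0);print(cen,[np.linalg.norm(Q[c]-cen) for c in Q])
E
```

```text
white [0.6014 0.1306] [ 0. -0.]
white [0.604  0.1306] [-0.  0.]
white [0.6032 0.1309] [-0.15  0.39  0.26  0.15]
  areas 510.0 620.2114700283855 675.0 774.9696367516881
  spots [0.602  0.1279] [0.6033 0.1316]
yellow [0.471  0.0594] [0. 0.]
yellow [0.4718 0.059 ] [-0.  0.]
yellow [0.4715 0.0593] [-0.09  0.09  0.06  0.09]
  areas 454.0 509.4693178785965 682.0 742.8945526483003
  spots [0.4762 0.0599] [0.4725 0.062 ]
pink [ 0.614  -0.0018] [0. 0.]
pink [ 0.6161 -0.0016] [-0.  0.]
pink [ 0.6154 -0.0014] [-0.11  0.31  0.21  0.1 ]
  areas 514.0 584.2218757588416 592.0 660.7692814997863
  spots [ 0.6147 -0.0033] [ 0.615  -0.0017]
[0.56337364 0.0629023 ] [np.float64(0.07876486105980697), np.float64(0.09191134627643492), np.float64(0.08272981818772092)]
```

The two views agree to about 2–3 mm. The areas, the mutual spacing and the ~85 mm radius all fit too. Next I'll close the gripper and approach above white.

>>> arm_command(
  rows=[
    [[2.2,3.5,0,0,60],[4.5,7.2,0,0,0],[7,11,0,0,0],[9.4,15,0,0,0],[12,19,0,0,0],[14.5,23,0,0,0],[17,27,0,0,0],[19.5,31,0,0,0],[22,35,0,0,0],[24.5,39,0,0,0],[27,43,0,0,0],[29,47,0,0,0]],
  ],
  force=10,
)

```text
t: 1.35
tcp_pos: [0.4552, -0.105, 0.2363]
tool_rot: [[0.962, 0.275, -0.0], [0.275, -0.962, 0.0], [-0.0, -0.0, -1.0]]
contact_force: [1.1, -0.5, 0.5]
opening: 0.008
```

>>> arm_command(
  rows=[
    [[2,3.5,-1,0,0],[4.5,7,-2,0,0],[7,11,-4,0,0],[9.5,15,-6,0,0],[12,19,-8,0,0],[14,22.5,-9,0,0],[14.8,23.8,-10,0,0],[14.8,23.8,-10,0,0],[14.8,23.8,-10,0,0],[14.8,23.8,-10,0,0]],
  ],
)

```text
t: 2.35
tcp_pos: [0.6025, 0.13, 0.1376]
tool_rot: [[0.962, 0.273, 0.001], [0.273, -0.962, -0.0], [0.001, 0.0, -1.0]]
contact_force: [-0.2, 0.2, 1.2]
opening: 0.002
```

Run:
```python
from h import *
for n in('scene','side','wrist'): snap(n,n+'1')
s=telemetry.read_state();print(s['t'],s['tcp_pos'],s['tool_rot'].round(3),s['contact_force'],s['opening'],s['joints'])
a=cv2.imread('pics/side1.png')[170:290,200:340]
cv2.imwrite('pics/si1_crop.png',cv2.resize(a,None,fx=5,fy=5,interpolation=cv2.INTER_CUBIC))
```

```text
2.5 [0.60267387 0.1299787  0.13783672] [[ 0.962  0.273  0.002]
 [ 0.273 -0.962  0.   ]
 [ 0.002  0.    -1.   ]] [ 0.57998795 -0.55280266  0.40012026] 0.00505109976461065 [ 1.57317607e-01  1.36423807e-01  1.35649886e+00 -1.40607396e-04
  1.64695388e+00  1.45169774e+00]
```

View pics/wrist1.png

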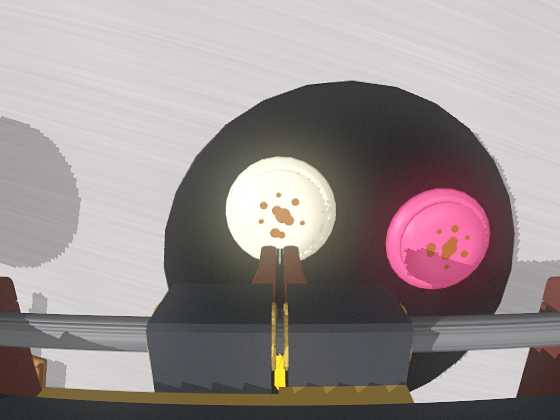

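View pics/scene1.png

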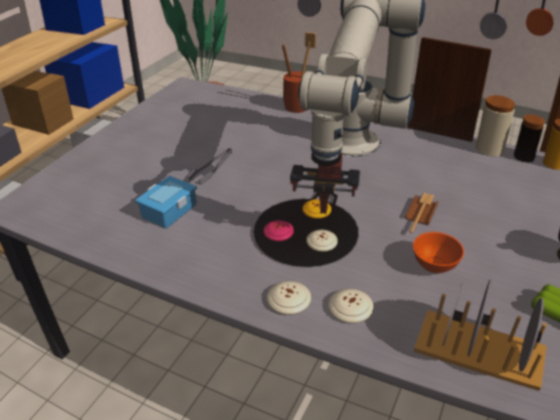

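The wrist view shows white's outline centred at about (281,210), with its flat top's spots around (282,215), and the closed fingertips at (280,250). I'll check this third view against the estimate.

Run:
```python
from fit import *
s=pickle.load(open('pics/wrist1.pkl','rb'))
p=proj(s,model(.6032,.1309));print(p.min(0),p.max(0),proj(s,[[.6032,.1309,.037]]))
q,e=fit([(s,np.array([281,210.]))]);print(q)
print('spot',atz(s,282,214,.037))
p=proj(s,model(.6154,-.0014));print('pink',p.min(0),p.max(0))
```

```text
[219.53190276 155.99895787] [333.32328591 267.97509911] [[276.31687063 218.62866708]]
[0.60600121 0.12798629]
spot [0.60779887 0.12779494 0.037     ]
pink [379.47545435 186.79466164] [491.29157656 293.61822081]
```

All views agree within about 3 mm, so I'll use white at (0.604, 0.130). Descending to 5 mm or so above it.

>>> arm_command(
  rows=[
    [[0.1,0,-2,0,0],[0.1,0,-5,0,0],[0.1,0,-7,0,0],[0.1,0,-8,0,0],[0.1,0,-8.1,0,0],[0.1,0,-8.1,0,0]],
  ],
)

```text
t: 3.1
tcp_pos: [0.604, 0.1308, 0.0568]
tool_rot: [[0.962, 0.274, 0.001], [0.274, -0.962, 0.0], [0.001, 0.0, -1.0]]
contact_force: [-0.6, 0.2, 0.2]
opening: 0.002
```

Run:
```python
from h import *
for n in('side','wrist'): snap(n,n+'2')
s=telemetry.read_state();print(s['t'],s['tcp_pos'],s['contact_force'])
```

```text
3.2 [0.60447814 0.13098145 0.05759233] [ 0.36633385 -0.36464169  0.27400504]
```

View pics/wrist2.png

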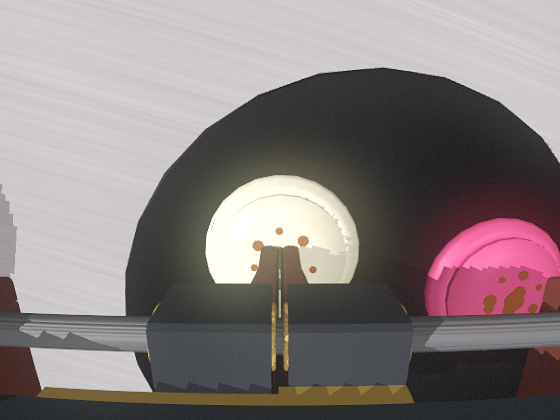

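The closed fingertips at (280,250) now cover white's central spot cluster and are centred left to right on it, about 6 mm up. Tapping with small steps.

>>> arm_command(
  rows=[
    [[0,0,-0.3,0,0],[0,0,-0.5,0,0],[0,0,-0.6,0,0],[0,0,-0.65,0,0],[0,0,-0.7,0,0]],
  ],
)

```text
t: 3.7
tcp_pos: [0.6038, 0.131, 0.0491]
tool_rot: [[0.962, 0.274, 0.001], [0.274, -0.962, 0.0], [0.001, 0.0, -1.0]]
contact_force: [0.3, 0.1, 2.6]
opening: 0.003
```

Run:
```python
from h import *
for i in range(3):
    snap('side','side3'); s=telemetry.read_state();print(s['t'],s['tcp_pos'],s['contact_force'])
```

```text
3.75 [0.60377235 0.13105311 0.04902514] [-0.15931317  0.02638508  2.54296733]
3.8 [0.60375515 0.13103326 0.04900383] [-0.17298216 -0.43078184  2.11527846]
3.85 [0.60376189 0.13104576 0.0489885 ] [0.0646666  0.41116632 2.02590515]
```

The force holds steady at about 2.3 N, so contact is light and confirmed. Lifting straight up, then over to yellow.

>>> arm_command(
  rows=[
    [[0,0,1,0,0],[0,0,4,0,0],[0,0,8,0,0],[-4,-2,8,0,0],[-8,-4.5,8,0,0],[-12,-6.6,8,0,0],[-13.1,-7.1,8,0,0],[-13.1,-7.1,8,0,0],[-13.1,-7.1,8,0,0]],
  ],
)

```text
t: 4.75
tcp_pos: [0.473, 0.0601, 0.1293]
tool_rot: [[0.962, 0.274, 0.001], [0.274, -0.962, 0.0], [0.001, 0.0, -1.0]]
contact_force: [0.6, -0.4, 0.1]
opening: 0.004
```

Run:
```python
from fit import *
s=snap('wrist','wrist4')
t=telemetry.read_state();print(t['t'],t['tcp_pos'],t['contact_force'])
for q in((.4715,.0593),): 
    p=proj(s,model(*q));print(p.min(0),p.max(0))
```

```text
4.8 [0.47324215 0.0603176  0.12907119] [ 0.72342111  0.201522   -0.57347916]
[219.40626312 160.31066773] [336.56625036 275.33167582]
```

View pics/wrist4.png

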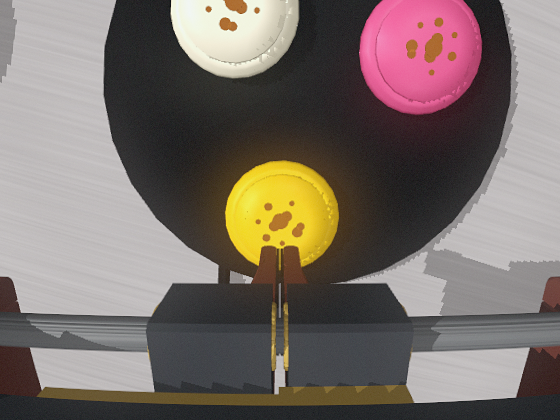

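The yellow arepa's outline (225–339, 161–272) matches the prediction within about 2 mm, and the fingers are centred on it. Coming down to the same height as the white tap.

>>> arm_command(
  rows=[
    [[0,0,-3,0,0],[0,0,-6,0,0],[0,0,-7,0,0],[0,0,-7.3,0,0],[0,0,-7.6,0,0],[0,0,-7.8,0,0],[0,0,-7.9,0,0],[0,0,-7.95,0,0],[0,0,-8.0,0,0]],
  ],
)

```text
t: 5.7
tcp_pos: [0.4733, 0.0601, 0.0496]
tool_rot: [[0.962, 0.274, 0.002], [0.274, -0.962, 0.0], [0.002, 0.0, -1.0]]
contact_force: [1.2, 0.0, 1.9]
opening: 0.007
```

Run:
```python
from h import *
for i in range(2):
    snap('side','side5'); s=telemetry.read_state();print(s['t'],s['tcp_pos'],s['contact_force'])
```

```text
5.75 [0.4732334  0.06006732 0.04947285] [ 2.23011299 -0.09688058  2.39896698]
5.8 [0.47322523 0.06003881 0.0494427 ] [1.16206941 0.4336036  3.11583118]
```

Yellow tapped at about 2.5 N. Lifting, then over to pink.

>>> arm_command(
  rows=[
    [[0,0,1,0,0],[0,0,4,0,0],[0,0,8,0,0],[4,-2,8,0,0],[8,-4,8,0,0],[12,-5.5,8,0,0],[14.3,-6.2,8,0,0],[14.3,-6.2,8,0,0],[14.3,-6.2,8,0,0]],
  ],
)

```text
t: 6.7
tcp_pos: [0.615, -0.0021, 0.1283]
tool_rot: [[0.962, 0.274, -0.002], [0.274, -0.962, 0.0], [-0.002, -0.001, -1.0]]
contact_force: [-1.1, -0.2, -0.1]
opening: 0.002
```

Run:
```python
from fit import *
s=snap('wrist','wrist6')
t=telemetry.read_state();print(t['t'],t['tcp_pos'],t['contact_force'])
for q in((.6154,-.0014),): 
    p=proj(s,model(*q));print(p.min(0),p.max(0))
```

```text
6.75 [ 0.61478135 -0.00171073  0.12866494] [ 0.09683806 -0.5195793   0.34869026]
[217.9656308  157.11707974] [335.86272333 272.8915912 ]
```

View pics/wrist6.png

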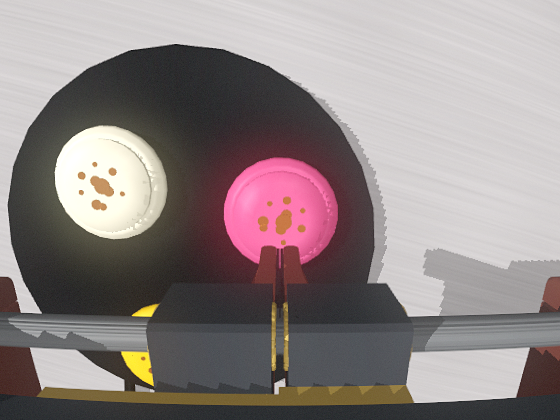

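The pink arepa's outline (224–338, 157–268) is centred under the fingers, within about 2 mm. Tapping.

>>> arm_command(
  rows=[
    [[0.1,0,-3,0,0],[0.1,0,-6,0,0],[0.1,0,-7,0,0],[0.1,0,-7.3,0,0],[0.1,0,-7.6,0,0],[0.1,0,-7.8,0,0],[0.1,0,-7.9,0,0],[0.1,0,-7.95,0,0],[0.1,0,-8.0,0,0]],
  ],
)

```text
t: 7.65
tcp_pos: [0.6172, -0.002, 0.0496]
tool_rot: [[0.962, 0.274, 0.002], [0.274, -0.962, 0.0], [0.002, 0.0, -1.0]]
contact_force: [0.2, 0.3, 2.7]
opening: -0.002
```

Run:
```python
from h import *
for i in range(2):
    snap('side','side7'); s=telemetry.read_state();print(s['t'],s['tcp_pos'],s['contact_force'])
```

```text
7.7 [ 0.61715111 -0.00200697  0.04943165] [ 1.54199682 -0.5093458   2.77562373]
7.75 [ 0.61715011 -0.0020257   0.04943455] [0.85611294 0.10374442 1.88202219]
```

Pink tapped at about 2.5 N. Lifting and backing away for the final check.

>>> arm_command(
  rows=[
    [[0,0,1,0,0],[0,0,4,0,0],[0,0,8,0,0],[0,0,12,0,0],[-3,-4,16,0,0],[-6,-8,18,0,0],[-8,-12,18,0,0],[-10,-16,18,0,0],[-12,-20,18,0,0],[-12,-20,18,0,0],[-12,-20,18,0,0]],
  ],
)

```text
t: 8.85
tcp_pos: [0.496, -0.2028, 0.2291]
tool_rot: [[0.962, 0.272, 0.0], [0.272, -0.962, 0.0], [0.0, -0.0, -1.0]]
contact_force: [-0.8, 0.6, 0.5]
opening: 0.006
```

Run:
```python
from fit import *
S=snap('scene','scene8');D=snap('side','side8')
t=telemetry.read_state();print(t['t'],t['tcp_pos'],t['contact_force'])
rs={'white':(303,226,342,254),'yellow':(298,195,336,222),'pink':(260,215,298,244)}
rd={'white':(233,230,273,266),'yellow':(287,222,326,257),'pink':(245,196,283,228)}
S0,D0=[pickle.load(open(f'pics/{n}0.pkl','rb')) for n in('scene','side')]
for c in HSV:
    for a,a0,r in((S,S0,rs),(D,D0,rd)): print(c,(meas(a,c,r[c])[0]-meas(a0,c,r[c])[0]).round(2))
```

```text
8.95 [ 0.49686057 -0.20117083  0.22881955] [ 0.38112592 -0.81865656 -0.45510754]
white [-0.12 -0.01]
white [-0.02  0.11]
yellow [0.04 0.04]
yellow [-0.13  0.09]
pink [ 0.03 -0.09]
pink [ 0.01 -0.02]
```

View pics/side8.png

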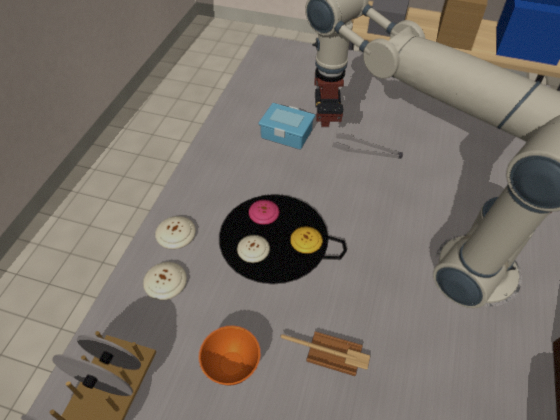

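The arepas at (254,248), (306,240) and (264,212) have not moved (centroid shifts of 0.13 px or less). The bowl, tongs, box and spoon rest are where they were, and the gripper is clear in the air.

```bash
python3 -c "
from cell import sign_off
print(sign_off())"
```

```text
the job is handed in; nothing more can be done
None
```

I tapped the white arepa on the budare, then the yellow one, then the pink one, each in the middle with the closed fingertips. I lifted about 8 cm clear between taps, and the job is handed in at about 9 s of the 45 s allowed.

- **Taps:** Each one read about 2 to 3 N upward at the wrist, with the tip roughly 2 mm into the crust. The force fell back to noise after each lift.
- **Position:** The cameras agreed on the arepa centres to about 2–3 mm. The wrist view suggested white's centre was about 3 mm off the two-camera fit, and I aimed between the two. That is well within the 40 mm flat centre.
- **Sideways force:** During the yellow and pink taps, readings of up to about 2 N sideways showed up, against usual noise of about 1 N. The pictures showed no movement from it.
- **Final check:** The arepas shifted by 0.13 px or less, so they did not move. By eye, the bowl, tongs, blue box and spoon rest are unchanged, and the gripper is clear of everything.

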